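# Index the swivel tray to bring the mug to the front

### The arm

A 6-joint arm with a two-finger parallel gripper is mounted at the origin on the work surface. World frame = base frame: x ahead of the robot, y to its left, z up, the work surface at z = 0. Lengths are in m, angles in rad, forces in N, time in s.
With the tool pointing down it reaches from about 0.325 to 0.9 m from the base axis. Payload 6.1 kg.
Tool frame: the origin (TCP) lies midway between the tips of the shut fingers; the grasp point (between the pads) lies ctrl.grip_depth behind it (ctrl.grip_depth is the distance from the TCP to the grasp point, in m); y points along the fingers, z is the direction in which the jaws open and shut, and the axes are right-handed (so a half turn about y gives the same grasp; the last joint's range is limited). The gripper opens to 87 mm and grips with 3 to 60 N. Pads are 19 mm wide; open, the fingers measure 117 mm over their backs; the gripper's body (75 mm by 190 mm) begins 51 mm behind the grasp point.
Start: joints at [-1.406, 0.22, 1.526, -0, 1.395, -0.126], TCP at [0.179, -0.599, 0.223] pointing down, gripper open.
Joint ranges: [-2.98, 2.98], [-0.91, 2.08], [0.09, 2.57], [-1.24, 4.39], [0.2, 2.65], [-2.68, 2.68]. Speed limits (rad/s): [2.57, 2.57, 3.01, 3.14, 3.14, 3.14].

### API

Orientations are given as a rotation vector (axis times angle).
In Python, from cell import sensors, imaging, workorder, nets, ctrl gives the robot as it stands.
- The arm moves only by the tool servo_tool, never from a script. Its argument "steps" is a list of rows, each an object of numbers: "x", "y", "z": the shift along the tool's x, y, z in cm; "wx", "wy", "wz": the turn, a rotation vector about the tool's x, y, z in rad. In form: [{"x": .., "y": .., "z": .., "wx": .., "wy": .., "wz": ..}, ...]. A call has 1 to 20 rows; each row is the pose to reach, as a shift and turn from the pose measured when the call began, along the tool's axes at that moment; what a row does not reach only later rows make up. A row lasts 1/8 s, in which the tool goes at most 62.5 mm and 10.7 degrees, less where a joint would pass 70% of its speed; a pose out of reach is approached as far as the arm can. A call with a gripper value outside its range is refused whole. "grip" is the opening, from -1 (shut) to 1 (fully open), set as the call begins (left out, the last holds). The fingers move at their own pace and stop on an object; "newtons" is the grip in N (left out, the last holds). Time passes only in rows, so rows that repeat a pose let the fingers close. It gives the time, the measured TCP pose, the force and the opening at its end, in the units of the state.
- sensors.observe(): the state, without advancing time (a new reading comes with each control period).
- imaging.camera(name): name is "scene" or "side" or "wrist"; returns the picture (400x640x3 uint8, red, green, blue); there is no depth.
- imaging.camera_params(name): a dict with "fx", "fy", "cx", "cy" (pixels), "position" and "attitude" of the camera in the world; the wrist camera has in their place "tool_from_camera" (4x4, takes a point from camera to tool coordinates, whose origin is the TCP and whose axes are the tool frame's). Camera axes: x right, y down, z forward; pixel columns grow to the right and rows downward; lengths in m; the calibration is good to about 2 mm. A picture is of the moment at which its call begins: read the wrist's pose just before it. camera_params takes no time and is no camera call.
- workorder.hand_in(): hands the job in, once; it reports no verdict.
Trained networks look in the newest picture that a camera, given by its name, has taken for a name from the list of things; names that differ only in an ending like _2 or _b are one class to them, and where a whole thing is asked for, a point or a joint stands for the part that bears it (a point fixed in the world has none). Each returns a list of dicts, best first, with "score" (0 to 1); they miss things now and then, are a little off and sometimes report something else, mostly with a low value. They report only what shows in the picture. A call takes as long as a camera call.
- nets.look_for(camera, target): "extent" ([left, top, width, height] in pixels, round what is visible of it).
- nets.outline_of(camera, target): "mask" (400x640 bool, what is visible of it) and "extent" ([left, top, width, height] in pixels, round what is visible of it).
- nets.tip_of(camera, target): "position" ([column, row] in pixels: a listed point, or the origin of a listed thing).
The state is a dict: "clock": time; "joint_pos": joint angles; "joint_velocities": joint speeds; "joint_torque": joint torques, N m; "ee_pos": TCP position; "tcp_rot": TCP orientation; "contact_force": force on the tool from outside, world axes, zero at the start; "torque": the same for the moment, N m; "gripper_width": finger opening in m.
Only numpy, scipy, OpenCV 4.12 (cv2) and the standard library are available. Lean on these libraries where they do the work, as an engineer would, in place of code of your own. Each camera call takes 0.05 s, during which the arm holds its last target.

### The job

Turn the locking swivel tray by one stop so that the white mug comes round to the front, behind the pointer on the base. Press the thumb plate of the latch down to its stop to draw the spring pin, swing the tray just clear of its hole and let the plate up again so that the pin rides on the metal ring; then push the tray on the same way until the pin snaps home in the next hole by itself. Go by feel and never force the latch, keep everything on the tray standing in its place, and leave the other things on the shelf alone.

Things in the scene. Friction and masses are not known exactly. Their poses are not given: they have to be found in the camera images.
- swivel_axis (a point): Turning axis of the swivel tray at the height of its floor, 30 mm above the shelf. Frame of the fixed base: -x points from the axis to the front pointer, z up. The tray is round, white with a cork floor, 224 mm in diameter, rim top 40 mm above the shelf; it turns both ways when the pin is out.
- pointer (a point): Tip of the small pointed nib at the front of the base, 158 mm from the axis, facing the robot; it does not turn. The base is a round aluminium plate screwed to the shelf, 286 mm in diameter, 16 mm thick. In its top are three 13 mm index holes on a circle of 124 mm radius: the middle one 30 degrees left of the pointer, and one either side of it in a darker, adjustable stop plate flush with the base.
- front_place (a point): The place on the tray's floor, 68 mm from the axis towards the pointer (30 mm above the shelf), where the mug shall stand at the end; the stop brings it there to within some 12 mm. Fixed to the base.
- tray (a joint): Angle of the tray on its base, rad, anticlockwise positive seen from above; 0 at the start, when the pin is in the middle hole. The next stops are set by hand, somewhere between 0.90 and 1.20 rad away on either side, and must be found by feel or sight: the pin drops in of itself (within 0.03 rad of the stop). In a hole it has 2 mm play either way.
- index_pin (a joint): How far the spring pin is drawn up, m: 0 home in a hole, 0.009 when its tip rides on the metal ring between holes, 0.011 with the latch fully pressed. The pin (9 mm thick, round tip) stands on a steel arm of the tray, 124 mm from the axis, with a nut on top 73 mm above the shelf, and turns with the tray. Its spring pushes it down with 9 N (home) to 15 N (drawn).
- thumb_plate (a point): Centre of the upper face of the latch's thumb plate: ribbed steel, 44 mm wide (along the rim), 42 mm long (outwards), 6 mm thick, 192 mm from the axis and 66 mm above the shelf at rest, when it slopes up outwards by 11 degrees. Outwards is from swivel_axis to this point. Pressed, it sinks about 17 mm to a firm stop: 5 N at first, 12 N before the stop; over 40 N is forcing it.
- latch_hinge (a point): Hinge of the rocker latch that draws the pin, on the tray's arm, 150 mm from the axis, 58 mm above the shelf, between two cheeks 38 mm apart over all, 67 mm high. Outside it is the thumb plate; a finger held on the plate drags the tray along by friction. Its side edges stand free down to the shelf and can be pushed to turn the tray: 1 to 5 N with the pin on the ring, a firm stop when it drops in.
- mug_center (a point): The white ceramic mug with a handle, 68 mm in diameter, 82 mm high, standing upright on the tray 68 mm from the axis, 60 degrees (one stop) to the left or to the right of the front; this point is its centre, half-way up. It rides with the tray.
- swab_pot_center (a point): Centre of the clear round swab pot with white lid (62 mm in diameter, 76 mm high), standing on the tray one stop from the front on the other side from the mug.
- balm_tin_center (a point): Centre of the low lip balm tin (55 mm in diameter, 22 mm high), which stands on the tray at the front at the start.
- cream_jar_center (a point): Centre of the amber cream jar (60 mm in diameter, 60 mm high), which stands on the tray at the back at the start.
- tweezer: Steel tweezer, 100 mm long, lying on the shelf to the left; bystander, origin under its middle.
- comb: Black comb, 170 mm long, lying on the shelf to the left; bystander.
- nail_brush: Wooden nail brush, 90 mm long, on the shelf to the left; bystander.
- shampoo: White bottle, 170 mm high, on the shelf to the left; bystander.
- soap_dish: Ceramic soap dish with soap, 120 mm long, on the shelf to the right; bystander.
- toothbrush_cup: Ceramic cup with two toothbrushes, 185 mm high, on the shelf to the right; bystander.

How it is judged:
By the outcome, as a careful person would: the job done as asked, in the order asked, and still so for the second after the job is handed in, with the robot touching nothing.
It also fails if it takes over 58 s, if anything falls off the work surface, if the arm or the gripper's body presses on something with over 40 N, if the wrist force passes 120 N, or if a joint passes its speed limit or range.

## Working session

There is one attempt and no reset: what is moved stays moved. The work goes in short steps, Python scripts to look and compute and a tool call to move; the robot and the scene stay as the last step left them, time stands still between calls to the robot, and variables do not carry over. Pictures are saved under pics/ and viewed, and the job is handed in when it is done.

Besides the shell and the picture viewer there is one more tool, called as a command line: name --argument value ..., lists and objects as JSON in quotes. servo_tool: Moves the arm, as the interface text tells. Its arguments: {"type":"object","properties":{"steps":{"type":"array"},"grip":{"type":"number"},"newtons":{"type":"number"}},"required":["steps"]}

```bash
mkdir -p pics; ls
python3 - <<'E'
from cell import sensors, imaging, workorder, nets, ctrl
import cv2
s=sensors.observe(); print({k:s[k] for k in ('clock','ee_pos','tcp_rot','contact_force','gripper_width')}, ctrl.grip_depth)
for c in('scene','side'):
    im=imaging.camera(c); cv2.imwrite(f'pics/{c}0.png',im[:,:,::-1]); print(c,imaging.camera_params(c))
    for t in ('swivel_axis','pointer','thumb_plate','latch_hinge','mug_center','index_pin'):
        try:
            r=nets.tip_of(c,t); print(t,[(x['score'],x['position']) for x in r[:2]])
        except Exception as e: print(t,e)
print(imaging.camera_params('wrist'))
print(sensors.observe()['clock'])
E
```

```text
pics
{'clock': 0.0, 'ee_pos': array([ 0.17908823, -0.59813505,  0.22141587]), 'tcp_rot': array([-0.30243065,  2.06734988, -2.06325057]), 'contact_force': array([-0.37864069,  0.21308501, -0.52260989]), 'gripper_width': 0.08691726514457408} 0.0187
scene {'fx': 363.8272102651048, 'fy': 363.8272102651048, 'cx': 321.24657910452527, 'cy': 198.5390985341932, 'position': array([ 1.06657173, -0.76015599,  0.90820536]), 'attitude': array([-2.22451703, -0.6744178 ,  0.32666779])}
swivel_axis []
pointer [(0.82, [294.7, 213.1])]
thumb_plate [(0.72, [399.9, 171.0])]
latch_hinge [(0.93, [317.9, 193.8])]
mug_center [(0.98, [308.2, 226.6])]
index_pin it knows: balm_tin_center, comb, cream_jar_center, front_place, latch_hinge, mug_center, nail_brush, pointer, shampoo, soap_dish, swab_pot_center, swivel_axis, thumb_plate, toothbrush_cup, tweezer
side {'fx': 424.2405075921544, 'fy': 424.2405075921544, 'cx': 313.9536727079457, 'cy': 201.38473113636582, 'position': array([0.27312983, 0.9085544 , 0.97778513]), 'attitude': array([-0.40646172,  2.76231902, -1.20577201])}
swivel_axis [(0.65, [290.2, 194.4])]
pointer [(0.97, [334.9, 214.0]), (0.48, [230.0, 368.4])]
thumb_plate []
latch_hinge [(0.95, [316.5, 213.0])]
mug_center [(0.68, [314.3, 177.1])]
index_pin it knows: balm_tin_center, comb, cream_jar_center, front_place, latch_hinge, mug_center, nail_brush, pointer, shampoo, soap_dish, swab_pot_center, swivel_axis, thumb_plate, toothbrush_cup, tweezer
{'fx': 288.2525002623155, 'fy': 288.2525002623155, 'cx': 319.2752187192102, 'cy': 203.3754942400848, 'tool_from_camera': array([[-5.65297750e-04,  9.59935401e-01,  2.80220819e-01,
        -7.58352390e-02],
       [-6.18822108e-04, -2.80221146e-01,  9.59935272e-01,
        -1.62438077e-01],
       [ 9.99999649e-01,  3.69242412e-04,  7.52437631e-04,
         1.04388473e-04],
       [ 0.00000000e+00,  0.00000000e+00,  0.00000000e+00,
         1.00000000e+00]])}
0.6
```

View pics/scene0.png

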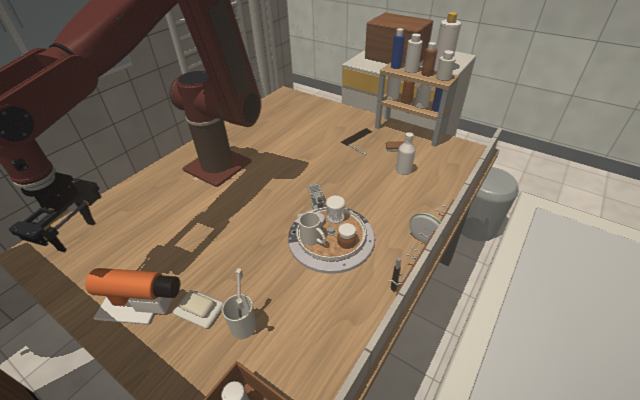

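View pics/side0.png

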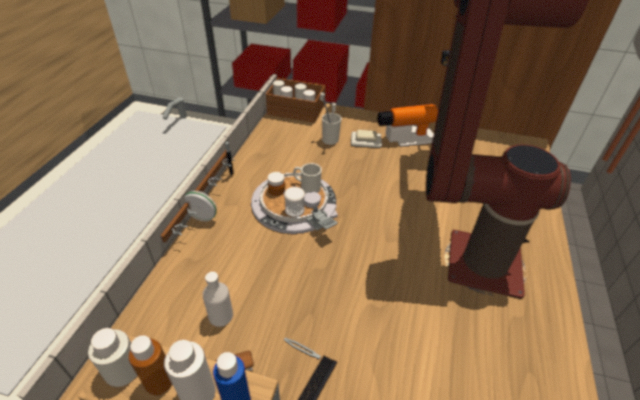

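```bash
cat > h.py <<'E'
import numpy as np, cv2
from scipy.spatial.transform import Rotation as R
from scipy.optimize import least_squares
from cell import imaging, sensors
def T(c,s=None):
    p=imaging.camera_params(c)
    if c=='wrist':
        s=s or sensors.observe()
        M=p['tool_from_camera']; Rt=R.from_rotvec(s['tcp_rot']).as_matrix()
        return p, Rt@M[:3,:3], Rt@M[:3,3]+s['ee_pos']
    return p,R.from_rotvec(p['attitude']).as_matrix(),np.array(p['position'])
def proj(c,X,s=None):
    p,Rm,t=T(c,s); q=(np.atleast_2d(X)-t)@Rm
    return np.c_[p['fx']*q[:,0]/q[:,2]+p['cx'],p['fy']*q[:,1]/q[:,2]+p['cy']]
def onz(c,uv,z,s=None):
    p,Rm,t=T(c,s); d=Rm@np.array([(uv[0]-p['cx'])/p['fx'],(uv[1]-p['cy'])/p['fy'],1]); return t+d*(z-t[2])/d[2]
E
python3 - <<'E'
from h import *
a=cv2.imread('pics/scene0.png'); b=cv2.imread('pics/side0.png')
cv2.imwrite('pics/sc_z.png',cv2.resize(a[170:280,270:400],None,fx=6,fy=5.4,interpolation=cv2.INTER_CUBIC))
cv2.imwrite('pics/si_z.png',cv2.resize(b[150:250,235:360],None,fx=6,fy=6,interpolation=cv2.INTER_CUBIC))
print('ptr',onz('scene',(294.7,213.1),.016),onz('side',(334.9,214),.016))
print('hinge',onz('scene',(317.9,193.8),.058),onz('side',(316.5,213),.058))
print('mug',onz('scene',(308.2,226.6),.071),onz('side',(314.3,177.1),.071))
print('ax',onz('side',(290.2,194.4),.03))
E
```

```text
ptr [ 0.45786295 -0.0623496   0.016     ] [ 0.46928722 -0.049321    0.016     ]
hinge [0.49598687 0.02818479 0.058     ] [0.516205   0.00511248 0.058     ]
mug [ 0.56875627 -0.13088007  0.071     ] [ 0.56729444 -0.14427375  0.071     ]
ax [ 0.63191592 -0.0813251   0.03      ]
```

View pics/sc_z.png

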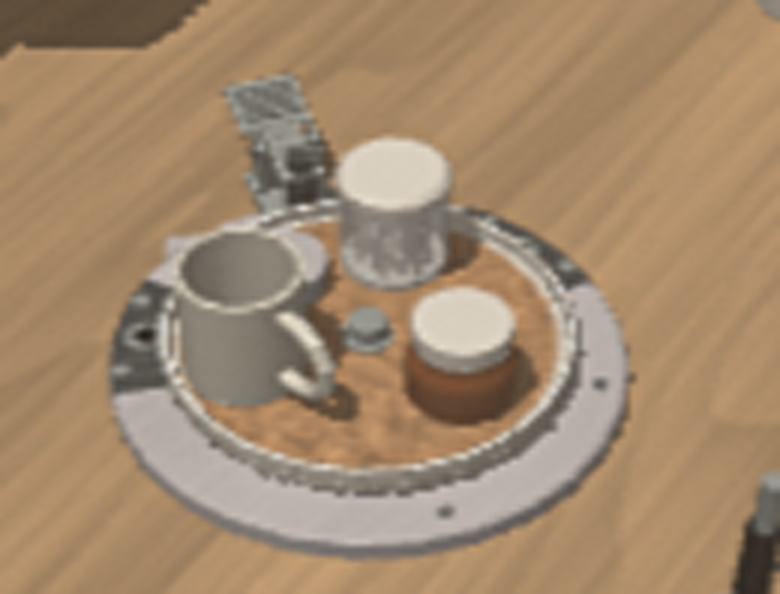

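View pics/si_z.png

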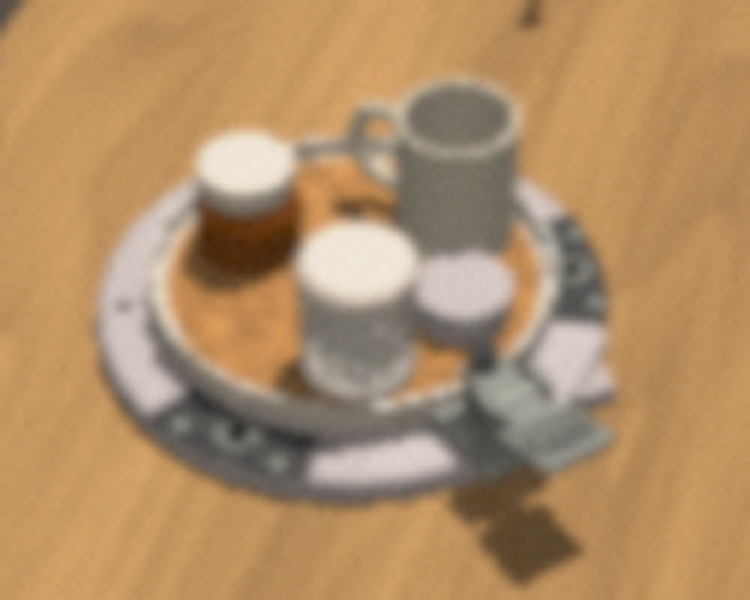

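Run:
```python
from h import *
sc=lambda u,v:(270+u/6,170+v/5.4); si=lambda u,v:(235+u/6,150+v/6)
def pts(p):
    x,y,w=p[:3]; f=w+np.pi  # front dir
    c=lambda r,a,z:[x+r*np.cos(a),y+r*np.sin(a),z]
    L=w+np.pi-np.pi/6
    return c,f,L
obs=[]
def model(p):
    c,f,L=pts(p)
    out=[]
    A=np.array([c(.158,f,.014),c(.192,L,.066),c(0,0,.04)])
    out.append(proj('scene',A)-np.array([sc(165,240),sc(265,98),sc(366,318)]))
    B=np.array([c(.158,f,.014),c(.192,L,.066),c(.124,p[3],.016)])
    out.append(proj('side',B)-np.array([si(615,392),si(556,437),si(237,435)]))
    out.append(proj('scene',np.array([c(.124,p[4],.016)]))-np.array([sc(145,337)]))
    # tangents of base: scene left/right/bottom, side left/bottom
    a=np.linspace(0,2*np.pi,360); ring=np.array([c(.143,t,.008) for t in a])
    q=proj('scene',ring); out.append(np.array([[q[:,0].min()-sc(108,0)[0],q[:,0].max()-sc(630,0)[0]],[q[:,1].max()-sc(0,555)[1],0]]))
    q=proj('side',ring); out.append(np.array([[q[:,0].min()-si(98,0)[0],q[:,0].max()-si(608,0)[0]],[q[:,1].max()-si(0,502)[1],0]]))
    return np.vstack(out).ravel()
r=least_squares(model,[.61,-.08,.0,1.5,4],loss='soft_l1')
print(r.x); print(r.fun.reshape(-1,2).round(1))
x,y,w,hl,hr=r.x; L=w+np.pi*5/6
print('left hole rel',hl-L,'right',hr-L)
print('plate',x+.192*np.cos(L),y+.192*np.sin(L),'L',L)
```

```text
[ 0.61982729 -0.07707304 -0.15070634  1.39206311  3.64789912]
[[ 0.1 -1.8]
 [ 0.  -0.9]
 [-0.1  0.5]
 [-0.6 -1.4]
 [ 0.3 -0.1]
 [-0.1  0.2]
 [-0.3 -0.1]
 [-0.1 -0.7]
 [-1.6  0. ]
 [-0.9 -0.4]
 [-1.6  0. ]]
left hole rel -1.0752244305289733 right 1.180611578772543
plate 0.46984821483679395 0.04280305253275887 L 2.467287541688199
```

```bash
cat >> h.py <<'E'
def rel(P,Rt=None,s=None):
    s=s or sensors.observe(); R0=R.from_rotvec(s['tcp_rot'])
    d=R0.inv().apply(np.array(P)-s['ee_pos'])*100
    w=(R0.inv()*Rt).as_rotvec() if Rt is not None else np.zeros(3)
    return d.round(2),w.round(3)
def down(ang):  # tool x horizontal at angle ang, y down
    x=np.array([np.cos(ang),np.sin(ang),0]); y=np.array([0,0,-1.]); return R.from_matrix(np.c_[x,y,np.cross(x,y)])
E
python3 - <<'E'
from h import *
s=sensors.observe(); M=R.from_rotvec(s['tcp_rot']).as_matrix(); print(M.round(3)); print(np.arctan2(M[1,0],M[0,0]))
L=2.467
for P,a in (((.45,.04,.2),L+np.pi),((.45,.04,.2),-.1)):
    print(rel(P,down(a)))
E
```

```text
[[-0.958  0.     0.287]
 [-0.287 -0.    -0.958]
 [ 0.    -1.     0.   ]]
-2.850816920613572
(array([-44.26,   2.25, -53.43]), array([-0.   , -2.176,  0.   ]))
(array([-44.26,   2.25, -53.43]), array([ 0.   , -2.751,  0.   ]))
```

servo_tool --steps '[{"x": -11, "y": -2, "z": -13, "wy": -0.5}, {"x": -25, "y": -2, "z": -30, "wy": -1.2}, {"x": -45.4, "y": 0, "z": -53.6, "wy": -2.176}, {"x": -45.4, "y": 0, "z": -53.6, "wy": -2.176}, {"x": -45.4, "y": 0, "z": -53.6, "wy": -2.176}, {"x": -45.4, "y": 0, "z": -53.6, "wy": -2.176}, {"x": -45.4, "y": 0, "z": -53.6, "wy": -2.176}, {"x": -45.4, "y": 0, "z": -53.6, "wy": -2.176}, {"x": -45.4, "y": 0, "z": -53.6, "wy": -2.176}, {"x": -45.4, "y": 0, "z": -53.6, "wy": -2.176}, {"x": -45.4, "y": 0, "z": -53.6, "wy": -2.176}, {"x": -45.4, "y": 0, "z": -53.6, "wy": -2.176}, {"x": -45.4, "y": 0, "z": -53.6, "wy": -2.176}, {"x": -45.4, "y": 0, "z": -53.6, "wy": -2.176}, {"x": -45.4, "y": 0, "z": -53.6, "wy": -2.176}, {"x": -45.4, "y": 0, "z": -53.6, "wy": -2.176}]' --grip -1

```text
validation failed for argument at $.st...
```

Run:
```python
from h import *
from cell import nets
s=sensors.observe(); im=imaging.camera('wrist'); cv2.imwrite('pics/w1.png',im[:,:,::-1])
print(s['clock'],s['ee_pos'],s['joint_pos'].round(2),s['gripper_width'],s['contact_force'])
x,y,w=0.6198,-.0771,-.1507;L=2.467
c=lambda r,a,z:[x+r*np.cos(a),y+r*np.sin(a),z]
print('pred',proj('wrist',[c(.158,w+np.pi,.014),c(.192,L,.066),c(.15,L,.058),c(0,0,.04)],s).round(0).tolist())
for t in('pointer','thumb_plate','latch_hinge','swivel_axis'):
    r=nets.tip_of('wrist',t); print(t,[(q['score'],q['position']) for q in r[:2]])
```

```text
0.6 [ 0.17919873 -0.59875229  0.22255723] [-1.41  0.22  1.53 -0.    1.39 -0.13] 0.08709434547106014 [-0.39875912 -0.13918037  0.00676246]
pred [[-176.0, -294.0], [-456.0, -469.0], [-402.0, -502.0], [-242.0, -657.0]]
pointer []
thumb_plate []
latch_hinge []
swivel_axis []
```

View pics/w1.png

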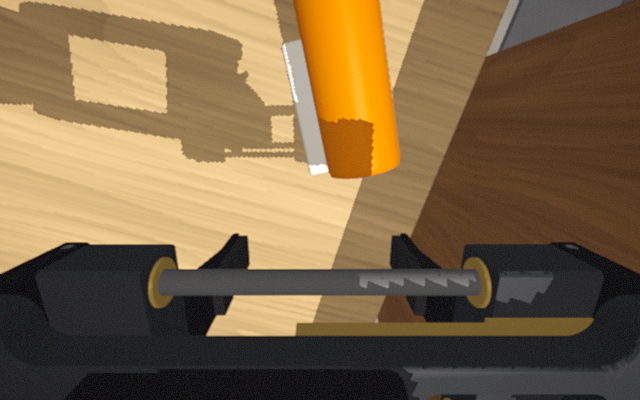

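servo_tool --steps '[{"x": -11, "y": -2, "z": -13, "wx": 0, "wy": -0.5, "wz": 0}, {"x": -25, "y": -2, "z": -30, "wx": 0, "wy": -1.2, "wz": 0}, {"x": -45.4, "y": 0, "z": -53.6, "wx": 0, "wy": -2.18, "wz": 0}, {"x": -45.4, "y": 0, "z": -53.6, "wx": 0, "wy": -2.18, "wz": 0}, {"x": -45.4, "y": 0, "z": -53.6, "wx": 0, "wy": -2.18, "wz": 0}, {"x": -45.4, "y": 0, "z": -53.6, "wx": 0, "wy": -2.18, "wz": 0}, {"x": -45.4, "y": 0, "z": -53.6, "wx": 0, "wy": -2.18, "wz": 0}, {"x": -45.4, "y": 0, "z": -53.6, "wx": 0, "wy": -2.18, "wz": 0}, {"x": -45.4, "y": 0, "z": -53.6, "wx": 0, "wy": -2.18, "wz": 0}, {"x": -45.4, "y": 0, "z": -53.6, "wx": 0, "wy": -2.18, "wz": 0}, {"x": -45.4, "y": 0, "z": -53.6, "wx": 0, "wy": -2.18, "wz": 0}, {"x": -45.4, "y": 0, "z": -53.6, "wx": 0, "wy": -2.18, "wz": 0}, {"x": -45.4, "y": 0, "z": -53.6, "wx": 0, "wy": -2.18, "wz": 0}, {"x": -45.4, "y": 0, "z": -53.6, "wx": 0, "wy": -2.18, "wz": 0}, {"x": -45.4, "y": 0, "z": -53.6, "wx": 0, "wy": -2.18, "wz": 0}, {"x": -45.4, "y": 0, "z": -53.6, "wx": 0, "wy": -2.18, "wz": 0}]' --grip -1

```text
clock: 2.85
ee_pos: [0.4604, 0.044, 0.2227]
tcp_rot: [-1.506, 0.527, -0.527]
contact_force: [0.2, 0.1, -0.6]
gripper_width: 0.0001
```

Run:
```python
from h import *
from cell import nets
s=sensors.observe(); im=imaging.camera('wrist'); cv2.imwrite('pics/w2.png',im[:,:,::-1])
print(s['clock'],s['ee_pos'],s['joint_pos'].round(2),s['gripper_width'],s['contact_force'])
x,y,w=0.6198,-.0771,-.1507;L=2.467
c=lambda r,a,z:[x+r*np.cos(a),y+r*np.sin(a),z]
print('pred',proj('wrist',[c(.158,w+np.pi,.014),c(.192,L,.066),c(.15,L,.058),c(0,0,.04)],s).round(0).tolist())
for t in('pointer','thumb_plate','latch_hinge','swivel_axis'):
    r=nets.tip_of('wrist',t); print(t,[(q['score'],q['position']) for q in r[:2]])
```

```text
2.85 [0.46038398 0.04398934 0.22266791] [-0.08 -0.18  1.93 -0.    1.39 -0.97] 9.313930064356013e-05 [ 0.24590636  0.12033368 -0.59721073]
pred [[266.0, 226.0], [324.0, 197.0], [324.0, 229.0], [323.0, 323.0]]
pointer [(0.61, [264.7, 226.9])]
thumb_plate [(0.62, [321.1, 197.7])]
latch_hinge [(0.74, [322.2, 229.2])]
swivel_axis [(0.96, [321.4, 316.6])]
```

View pics/w2.png

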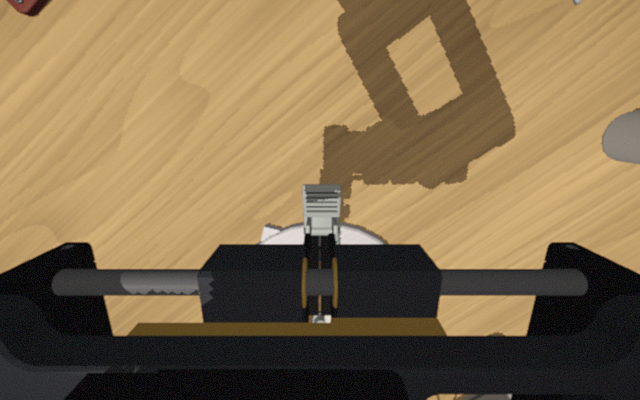

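servo_tool --steps '[{"x": 0.8, "y": 5, "z": 0.35, "wx": 0, "wy": 0, "wz": 0}, {"x": 0.8, "y": 10, "z": 0.35, "wx": 0, "wy": 0, "wz": 0}, {"x": 0.8, "y": 14.3, "z": 0.35, "wx": 0, "wy": 0, "wz": 0}, {"x": 0.8, "y": 14.5, "z": 0.35, "wx": 0, "wy": 0, "wz": 0}, {"x": 0.8, "y": 14.5, "z": 0.35, "wx": 0, "wy": 0, "wz": 0}]'

```text
clock: 3.72
ee_pos: [0.4699, 0.0423, 0.0789]
tcp_rot: [-1.506, 0.524, -0.527]
contact_force: [-0.4, -0.2, 1.3]
gripper_width: 0.0004
```

Run:
```python
from h import *
s=sensors.observe(); im=imaging.camera('wrist'); cv2.imwrite('pics/w3.png',im[:,:,::-1])
x,y,w=0.6198,-.0771,-.1507
d=s['ee_pos'][:2]-[x,y]; print(np.hypot(*d),np.arctan2(d[1],d[0]))
im=imaging.camera('side'); cv2.imwrite('pics/s3.png',cv2.resize(im[150:250,235:360,::-1],None,fx=6,fy=6,interpolation=cv2.INTER_CUBIC))
```

```text
0.1916964944395441 2.468894370191704
```

View pics/w3.png

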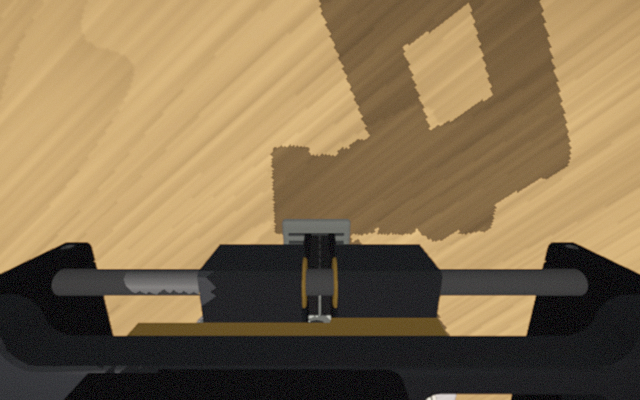

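View pics/s3.png

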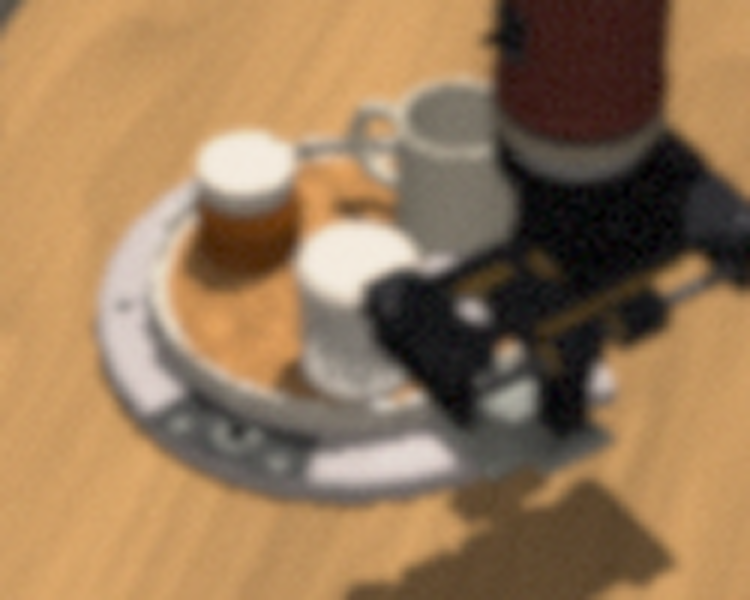

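servo_tool --steps '[{"x": 0, "y": 0.5, "z": 0, "wx": 0, "wy": 0, "wz": 0}, {"x": 0, "y": 1.0, "z": 0, "wx": 0, "wy": 0, "wz": 0}, {"x": 0, "y": 1.3, "z": 0, "wx": 0, "wy": 0, "wz": 0}, {"x": 0, "y": 1.6, "z": 0, "wx": 0, "wy": 0, "wz": 0}, {"x": 0, "y": 1.9, "z": 0, "wx": 0, "wy": 0, "wz": 0}, {"x": 0, "y": 2.1, "z": 0, "wx": 0, "wy": 0, "wz": 0}, {"x": 0, "y": 2.1, "z": 0, "wx": 0, "wy": 0, "wz": 0}]'

```text
clock: 4.7
ee_pos: [0.4704, 0.0428, 0.0589]
tcp_rot: [-1.505, 0.523, -0.527]
contact_force: [-3.5, 2.4, 6.3]
gripper_width: 0.0001
```

servo_tool --steps '[{"x": 0, "y": 0.2, "z": 0, "wx": 0, "wy": 0, "wz": 0}, {"x": 0, "y": 0.4, "z": 0, "wx": 0, "wy": 0, "wz": 0}, {"x": 0, "y": 0.6, "z": 0, "wx": 0, "wy": 0, "wz": 0}, {"x": 0, "y": 0.7, "z": 0, "wx": 0, "wy": 0, "wz": 0}, {"x": 0, "y": 0.7, "z": 0, "wx": 0, "wy": 0, "wz": 0}]'

```text
clock: 5.32
ee_pos: [0.4712, 0.0431, 0.0529]
tcp_rot: [-1.504, 0.523, -0.528]
contact_force: [-3.7, 1.4, 11.2]
gripper_width: 0.0005
```

servo_tool --steps '[{"x": 0, "y": 0.15, "z": 0, "wx": 0, "wy": 0, "wz": 0}, {"x": 0, "y": 0.3, "z": 0, "wx": 0, "wy": 0, "wz": 0}, {"x": 0, "y": 0.4, "z": 0, "wx": 0, "wy": 0, "wz": 0}, {"x": 0, "y": 0.4, "z": 0, "wx": 0, "wy": 0, "wz": 0}]'

```text
clock: 5.82
ee_pos: [0.4721, 0.0434, 0.05]
tcp_rot: [-1.503, 0.522, -0.529]
contact_force: [-2.6, 1.2, 11.0]
gripper_width: 0.0003
```

servo_tool --steps '[{"x": 0, "y": 0.1, "z": 0, "wx": 0, "wy": 0, "wz": 0}, {"x": 0, "y": 0.2, "z": 0, "wx": 0, "wy": 0, "wz": 0}, {"x": 0, "y": 0.2, "z": 0, "wx": 0, "wy": 0, "wz": 0}]'

```text
clock: 6.2
ee_pos: [0.4729, 0.0441, 0.0496]
tcp_rot: [-1.502, 0.521, -0.529]
contact_force: [-4.8, 3.5, 13.2]
gripper_width: 0.0001
```

servo_tool --steps '[{"x": 0, "y": 0.1, "z": 0, "wx": 0, "wy": 0, "wz": 0}, {"x": 0, "y": 0.2, "z": 0, "wx": 0, "wy": 0, "wz": 0}, {"x": 0, "y": 0.2, "z": 0, "wx": 0, "wy": 0, "wz": 0}]'

```text
clock: 6.58
ee_pos: [0.4738, 0.0451, 0.0495]
tcp_rot: [-1.5, 0.52, -0.53]
contact_force: [-5.5, 4.6, 17.9]
gripper_width: 0.0009
```

servo_tool --steps '[{"x": 0, "y": 0.25, "z": 0.5, "wx": 0, "wy": 0.026, "wz": 0}, {"x": 0.03, "y": 0.25, "z": 1.0, "wx": 0, "wy": 0.052, "wz": 0}, {"x": 0.06, "y": 0.25, "z": 1.5, "wx": 0, "wy": 0.078, "wz": 0}, {"x": 0.1, "y": 0.25, "z": 2.0, "wx": 0, "wy": 0.104, "wz": 0}, {"x": 0.16, "y": 0.25, "z": 2.5, "wx": 0, "wy": 0.13, "wz": 0}, {"x": 0.2, "y": 0.25, "z": 2.8, "wx": 0, "wy": 0.146, "wz": 0}, {"x": 0.2, "y": 0.25, "z": 2.8, "wx": 0, "wy": 0.146, "wz": 0}]'

```text
clock: 7.45
ee_pos: [0.4951, 0.0665, 0.0495]
tcp_rot: [-1.465, 0.631, -0.645]
contact_force: [-2.1, 2.9, 15.1]
gripper_width: 0.0006
```

Run:
```python
from h import *
s=sensors.observe(); im=imaging.camera('wrist'); cv2.imwrite('pics/w4.png',im[:,:,::-1])
x,y,w=0.6198,-.0771,-.1507
d=s['ee_pos'][:2]-[x,y]; print(np.hypot(*d),np.arctan2(d[1],d[0])-2.469, s['contact_force'])
im=imaging.camera('side'); cv2.imwrite('pics/s4.png',cv2.resize(im[150:250,235:360,::-1],None,fx=6,fy=6,interpolation=cv2.INTER_CUBIC))
```

```text
0.19022192115145814 -0.18327248283156417 [-2.07411961  2.93012629 15.07302683]
```

View pics/w4.png

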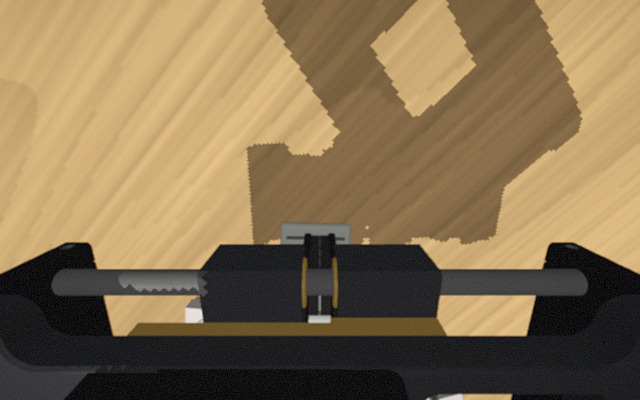

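View pics/s4.png

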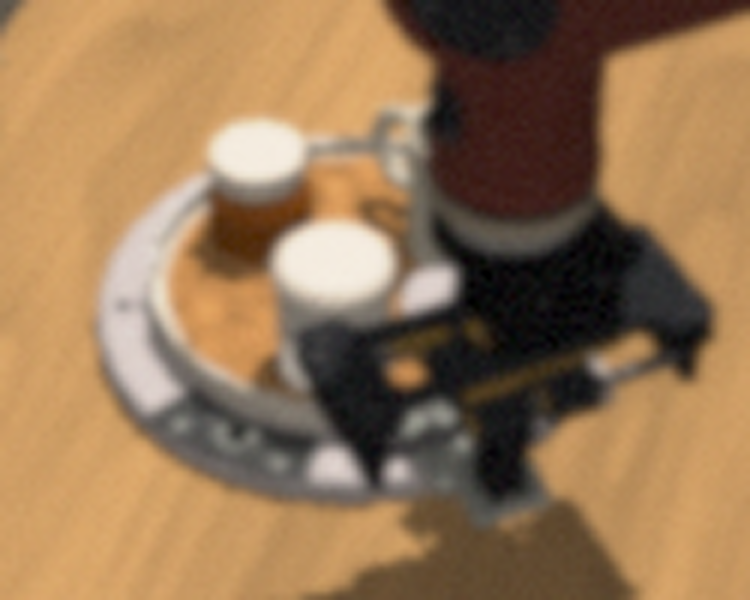

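servo_tool --steps '[{"x": 0, "y": 0.0, "z": 0, "wx": 0, "wy": 0, "wz": 0}, {"x": 0, "y": -0.3, "z": 0, "wx": 0, "wy": 0, "wz": 0}, {"x": 0, "y": -0.8, "z": 0, "wx": 0, "wy": 0, "wz": 0}, {"x": 0, "y": -2, "z": 0, "wx": 0, "wy": 0, "wz": 0}, {"x": 0, "y": -4, "z": 0, "wx": 0, "wy": 0, "wz": 0}, {"x": 0, "y": -5, "z": -1, "wx": 0, "wy": 0, "wz": 0}, {"x": 0, "y": -5, "z": -3, "wx": 0, "wy": 0, "wz": 0}, {"x": 0, "y": -5, "z": -5, "wx": 0, "wy": 0, "wz": 0}, {"x": 0, "y": -5, "z": -5, "wx": 0, "wy": 0, "wz": 0}]'

```text
clock: 8.68
ee_pos: [0.4568, 0.0312, 0.0987]
tcp_rot: [-1.465, 0.632, -0.646]
contact_force: [-0.1, -0.8, 0.4]
gripper_width: 0.0005
```

Run:
```python
from h import *
s=sensors.observe(); im=imaging.camera('wrist'); cv2.imwrite('pics/w5.png',im[:,:,::-1])
im=imaging.camera('side'); cv2.imwrite('pics/s5.png',cv2.resize(im[150:250,235:360,::-1],None,fx=6,fy=6,interpolation=cv2.INTER_CUBIC))
x,y,w=0.6198,-.0771,-.1507
for th in(.14,.16,.18,.2):
    a=2.467-th; P=[x+.192*np.cos(a),y+.192*np.sin(a),.053]
    print(th,proj('wrist',P,s),(proj('side',P)-[235,150])*6,rel(P)[0])
print(s['ee_pos'],s['contact_force'])
```

```text
0.14 [[377.53546677 221.54548361]] [[511.04988594 474.12928043]] [-0.22  4.67  4.23]
0.16 [[382.51577498 221.55410162]] [[504.18027431 476.55749553]] [-0.22  4.67  4.61]
0.18 [[387.4854504  221.65660296]] [[497.22860269 478.88842493]] [-0.21  4.68  4.99]
0.2 [[392.44104523 221.85282423]] [[490.19824828 481.12057137]] [-0.19  4.68  5.38]
[0.45680013 0.03118577 0.09871924] [-0.13003194 -0.7709244   0.41726339]
```

View pics/w5.png

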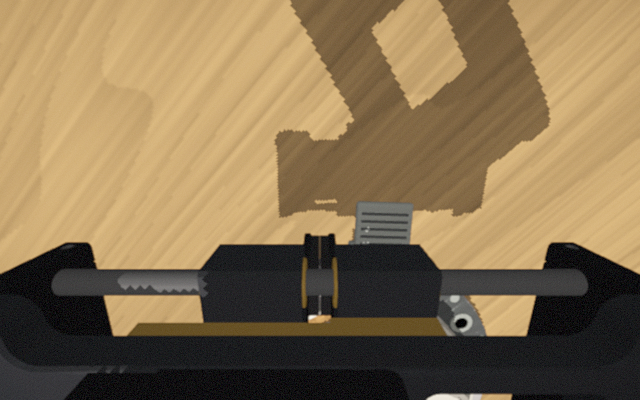

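View pics/s5.png

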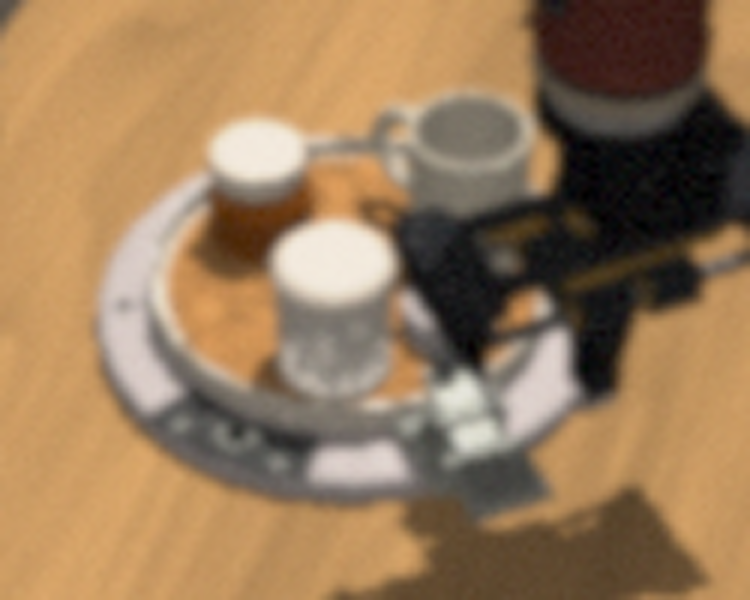

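Run:
```python
from h import *
s=sensors.observe(); x,y=0.6198,-.0771
h=onz('wrist',(460,322),.016,s); d=h[:2]-[x,y]; print('hole',np.hypot(*d),np.arctan2(d[1],d[0]),np.arctan2(d[1],d[0])-2.467)
A=R.from_rotvec(s['tcp_rot']).inv().apply(np.array([x,y,.0987])-s['ee_pos'])*100
print(A)
for th in np.arange(0.05,1.0,.05):
    p=A+R.from_rotvec([0,th,0]).apply(-A); print(round(th,2),p.round(2)[[0,2]])
```

```text
hole 0.12117253133100976 1.3516630418173992 -1.115336958182601
[19.00038005  0.19221782  4.35598183]
0.05 [-0.19  0.96]
0.1 [-0.34  1.92]
0.15 [-0.44  2.89]
0.2 [-0.49  3.86]
0.25 [-0.49  4.84]
0.3 [-0.44  5.81]
0.35 [-0.34  6.78]
0.4 [-0.2   7.74]
0.45 [-0.   8.7]
0.5 [0.24 9.64]
0.55 [ 0.53 10.57]
0.6 [ 0.86 11.49]
0.65 [ 1.24 12.39]
0.7 [ 1.66 13.26]
0.75 [ 2.13 14.12]
0.8 [ 2.64 14.95]
0.85 [ 3.19 15.76]
0.9 [ 3.78 16.53]
0.95 [ 4.4  17.28]
```

servo_tool --steps '[{"x": 0, "y": 3.2, "z": 0, "wx": 0, "wy": 0, "wz": 0}, {"x": 0, "y": 6.4, "z": 0, "wx": 0, "wy": 0, "wz": 0}, {"x": -0.1, "y": 6.4, "z": 0.5, "wx": 0, "wy": 0.025, "wz": 0}, {"x": -0.19, "y": 6.4, "z": 0.96, "wx": 0, "wy": 0.05, "wz": 0}, {"x": -0.27, "y": 6.4, "z": 1.4, "wx": 0, "wy": 0.075, "wz": 0}, {"x": -0.34, "y": 6.4, "z": 1.92, "wx": 0, "wy": 0.1, "wz": 0}, {"x": -0.44, "y": 6.4, "z": 2.89, "wx": 0, "wy": 0.15, "wz": 0}, {"x": -0.49, "y": 6.4, "z": 3.86, "wx": 0, "wy": 0.2, "wz": 0}, {"x": -0.49, "y": 6.4, "z": 4.84, "wx": 0, "wy": 0.25, "wz": 0}, {"x": -0.44, "y": 6.4, "z": 5.81, "wx": 0, "wy": 0.3, "wz": 0}, {"x": -0.34, "y": 6.4, "z": 6.78, "wx": 0, "wy": 0.35, "wz": 0}, {"x": -0.2, "y": 6.4, "z": 7.74, "wx": 0, "wy": 0.4, "wz": 0}, {"x": 0, "y": 6.4, "z": 8.7, "wx": 0, "wy": 0.45, "wz": 0}, {"x": 0.24, "y": 6.4, "z": 9.64, "wx": 0, "wy": 0.5, "wz": 0}, {"x": 0.53, "y": 6.4, "z": 10.57, "wx": 0, "wy": 0.55, "wz": 0}, {"x": 0.86, "y": 6.4, "z": 11.49, "wx": 0, "wy": 0.6, "wz": 0}, {"x": 1.05, "y": 6.4, "z": 11.95, "wx": 0, "wy": 0.625, "wz": 0}, {"x": 1.24, "y": 6.4, "z": 12.39, "wx": 0, "wy": 0.65, "wz": 0}, {"x": 1.24, "y": 6.4, "z": 12.39, "wx": 0, "wy": 0.65, "wz": 0}]'

```text
clock: 11.15
ee_pos: [0.557, 0.108, 0.0362]
tcp_rot: [-1.244, 1.128, -1.136]
contact_force: [-0.9, -0.1, -1.1]
gripper_width: 0.0004
```

Run:
```python
from h import *
s=sensors.observe(); im=imaging.camera('wrist'); cv2.imwrite('pics/w6.png',im[:,:,::-1])
im=imaging.camera('side'); cv2.imwrite('pics/s6.png',cv2.resize(im[150:250,235:360,::-1],None,fx=6,fy=6,interpolation=cv2.INTER_CUBIC))
x,y=0.6198,-.0771
d=s['ee_pos'][:2]-[x,y]; r=np.hypot(*d); phi=np.arctan2(d[1],d[0]); print(r,phi,'tray~',phi-np.arcsin(.037/r)-2.467,s['contact_force'])
A=R.from_rotvec(s['tcp_rot']).inv().apply(np.array([x,y,s['ee_pos'][2]])-s['ee_pos'])*100
print(A)
for th in np.arange(0.05,.6,.05):
    p=A+R.from_rotvec([0,th,0]).apply(-A); print(round(th,2),p.round(2)[[0,2]])
```

```text
0.1954417536218177 1.8978168174635917 tray~ -0.7596473770420102 [-0.94488224 -0.05036313 -1.06610014]
[19.05057374 -0.02987838  4.36457765]
0.05 [-0.19  0.96]
0.1 [-0.34  1.92]
0.15 [-0.44  2.9 ]
0.2 [-0.49  3.87]
0.25 [-0.49  4.85]
0.3 [-0.44  5.82]
0.35 [-0.34  6.8 ]
0.4 [-0.2   7.76]
0.45 [-0.    8.72]
0.5 [0.24 9.67]
0.55 [ 0.53 10.6 ]
```

View pics/w6.png

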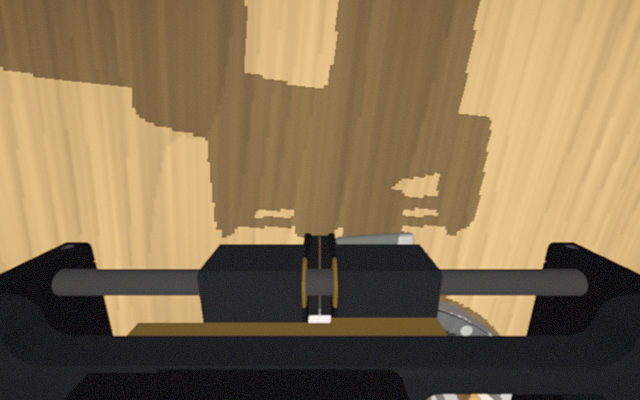

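View pics/s6.png

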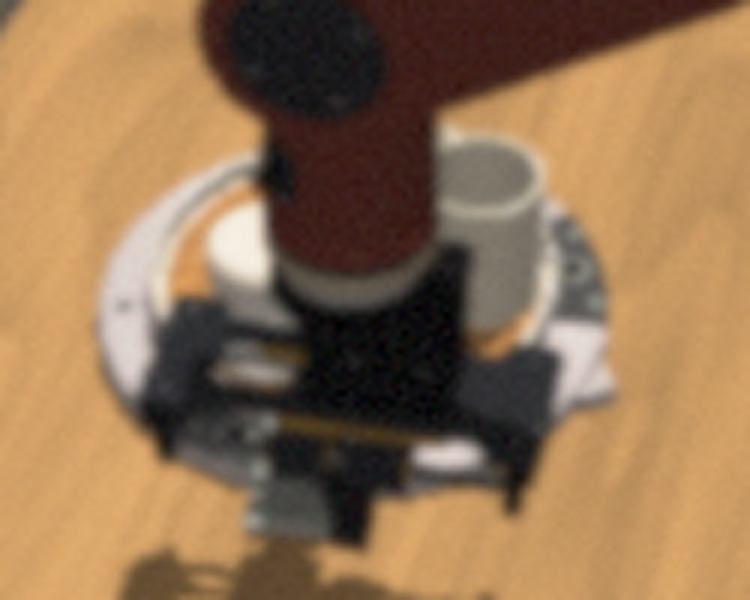

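servo_tool --steps '[{"x": -0.1, "y": 0, "z": 0.48, "wx": 0, "wy": 0.025, "wz": 0}, {"x": -0.19, "y": 0, "z": 0.96, "wx": 0, "wy": 0.05, "wz": 0}, {"x": -0.34, "y": 0, "z": 1.92, "wx": 0, "wy": 0.1, "wz": 0}, {"x": -0.44, "y": 0, "z": 2.9, "wx": 0, "wy": 0.15, "wz": 0}, {"x": -0.47, "y": 0, "z": 3.4, "wx": 0, "wy": 0.175, "wz": 0}, {"x": -0.49, "y": 0, "z": 3.87, "wx": 0, "wy": 0.2, "wz": 0}, {"x": -0.49, "y": 0, "z": 4.2, "wx": 0, "wy": 0.217, "wz": 0}, {"x": -0.49, "y": 0, "z": 4.5, "wx": 0, "wy": 0.233, "wz": 0}]'

```text
clock: 12.25
ee_pos: [0.6011, 0.1174, 0.0373]
tcp_rot: [-1.133, 1.301, -1.306]
contact_force: [-5.5, -2.8, -1.3]
gripper_width: 0.0005
```

servo_tool --steps '[{"x": -0.04, "y": 0, "z": 0.25, "wx": 0, "wy": 0.013, "wz": 0}, {"x": -0.08, "y": 0, "z": 0.5, "wx": 0, "wy": 0.026, "wz": 0}, {"x": -0.13, "y": 0, "z": 0.75, "wx": 0, "wy": 0.039, "wz": 0}, {"x": -0.18, "y": 0, "z": 0.96, "wx": 0, "wy": 0.05, "wz": 0}]'

```text
clock: 12.75
ee_pos: [0.6111, 0.1181, 0.0374]
tcp_rot: [-1.106, 1.338, -1.342]
contact_force: [-2.9, 0.4, -1.2]
gripper_width: 0.0
```

servo_tool --steps '[{"x": -0.04, "y": 0, "z": 0.2, "wx": 0, "wy": 0.01, "wz": 0}, {"x": -0.08, "y": 0, "z": 0.4, "wx": 0, "wy": 0.02, "wz": 0}, {"x": -0.11, "y": 0, "z": 0.6, "wx": 0, "wy": 0.03, "wz": 0}]'

```text
clock: 13.12
ee_pos: [0.618, 0.1182, 0.0379]
tcp_rot: [-1.088, 1.359, -1.364]
contact_force: [-1.5, 0.1, 0.1]
gripper_width: 0.0003
```

servo_tool --steps '[{"x": -0.04, "y": 0, "z": 0.2, "wx": 0, "wy": 0.01, "wz": 0}, {"x": -0.08, "y": 0, "z": 0.4, "wx": 0, "wy": 0.02, "wz": 0}]'

```text
clock: 13.38
ee_pos: [0.6233, 0.1181, 0.0388]
tcp_rot: [-1.074, 1.372, -1.38]
contact_force: [-0.2, -0.5, 0.0]
gripper_width: 0.0003
```

Run:
```python
from h import *
s=sensors.observe(); im=imaging.camera('wrist'); cv2.imwrite('pics/w7.png',im[:,:,::-1])
im=imaging.camera('side'); cv2.imwrite('pics/s7.png',cv2.resize(im[150:250,235:360,::-1],None,fx=6,fy=6,interpolation=cv2.INTER_CUBIC))
x,y=0.6198,-.0771
d=s['ee_pos'][:2]-[x,y]; r=np.hypot(*d); phi=np.arctan2(d[1],d[0]); print(r,phi,'tray~',phi-np.arcsin(.037/r)-2.467,s['contact_force'],s['clock'])
```

```text
0.1952388880953602 1.5526546713432774 tray~ -1.1050098596932827 [-0.21637147 -0.4888076   0.03364374] 13.375
```

View pics/w7.png

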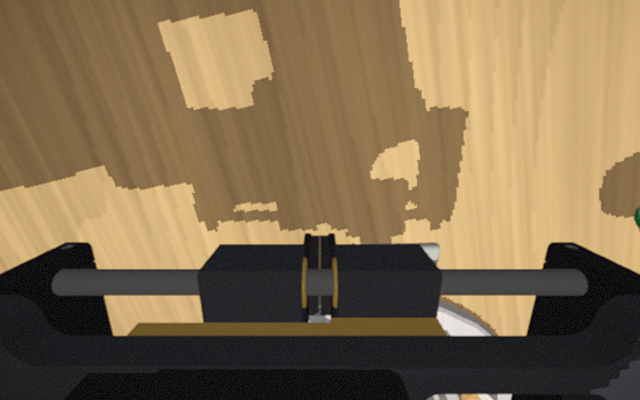

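View pics/s7.png

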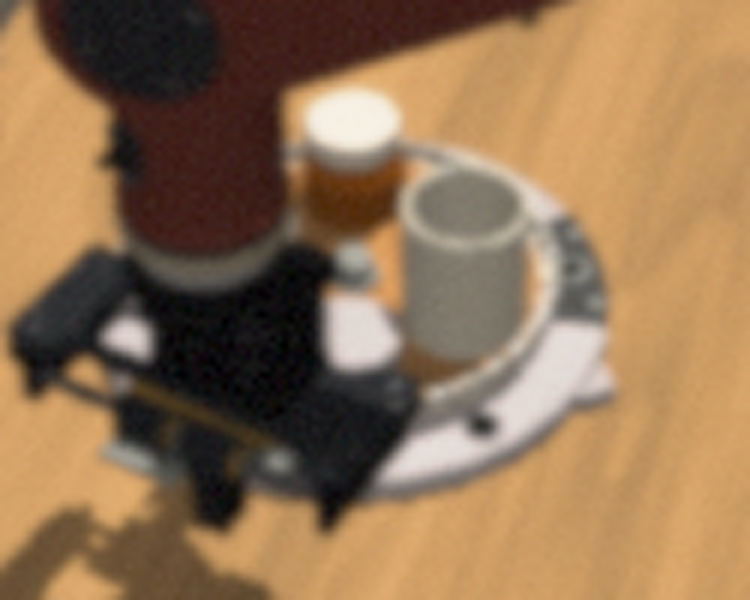

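Run:
```python
from h import *
x,y=0.6198,-.0771
f=lambda a,r,z:((proj('side',[x+r*np.cos(a),y+r*np.sin(a),z])-[235,150])*6).round(0)[0].tolist()
for th in(0,1.0,1.05,1.1,1.15,1.2,1.25,1.3):
    a=2.467-th; L=a
    print(th,'plate',f(a,.192,.066),f(a,.192,.053),'outer',f(a,.213,.07),'mugtop',f(a+np.pi/6+np.pi/3,.068,.112),'jartop',f(a+np.pi/6+np.pi,.068,.09))
```

```text
0 plate [558.0, 437.0] [557.0, 455.0] outer [583.0, 456.0] mugtop [452.0, 117.0] jartop [236.0, 158.0]
1.0 plate [187.0, 462.0] [189.0, 480.0] outer [167.0, 485.0] mugtop [465.0, 194.0] jartop [336.0, 114.0]
1.05 plate [170.0, 456.0] [172.0, 475.0] outer [148.0, 479.0] mugtop [462.0, 198.0] jartop [342.0, 114.0]
1.1 plate [153.0, 450.0] [155.0, 468.0] outer [129.0, 471.0] mugtop [459.0, 202.0] jartop [348.0, 114.0]
1.15 plate [137.0, 443.0] [139.0, 461.0] outer [111.0, 463.0] mugtop [456.0, 205.0] jartop [354.0, 114.0]
1.2 plate [122.0, 435.0] [124.0, 453.0] outer [94.0, 455.0] mugtop [453.0, 209.0] jartop [360.0, 114.0]
1.25 plate [107.0, 427.0] [110.0, 445.0] outer [78.0, 446.0] mugtop [449.0, 212.0] jartop [366.0, 114.0]
1.3 plate [94.0, 419.0] [96.0, 437.0] outer [62.0, 436.0] mugtop [445.0, 216.0] jartop [372.0, 115.0]
```

servo_tool --steps '[{"x": -0.04, "y": 0, "z": 0.2, "wx": 0, "wy": 0.01, "wz": 0}, {"x": -0.07, "y": 0, "z": 0.35, "wx": 0, "wy": 0.018, "wz": 0}, {"x": -0.07, "y": 0, "z": 0.35, "wx": 0, "wy": 0.018, "wz": 0}]'

```text
clock: 13.85
ee_pos: [0.6267, 0.1179, 0.0385]
tcp_rot: [-1.065, 1.385, -1.393]
contact_force: [-1.1, -0.2, -0.1]
gripper_width: 0.0004
```

Run:
```python
from h import *
im=imaging.camera('scene'); cv2.imwrite('pics/sc8.png',cv2.resize(im[150:270,270:400,::-1],None,fx=6,fy=5,interpolation=cv2.INTER_CUBIC))
im=imaging.camera('side'); cv2.imwrite('pics/s8.png',cv2.resize(im[150:250,235:360,::-1],None,fx=6,fy=6,interpolation=cv2.INTER_CUBIC))
```

```text
(no output)
```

View pics/sc8.png

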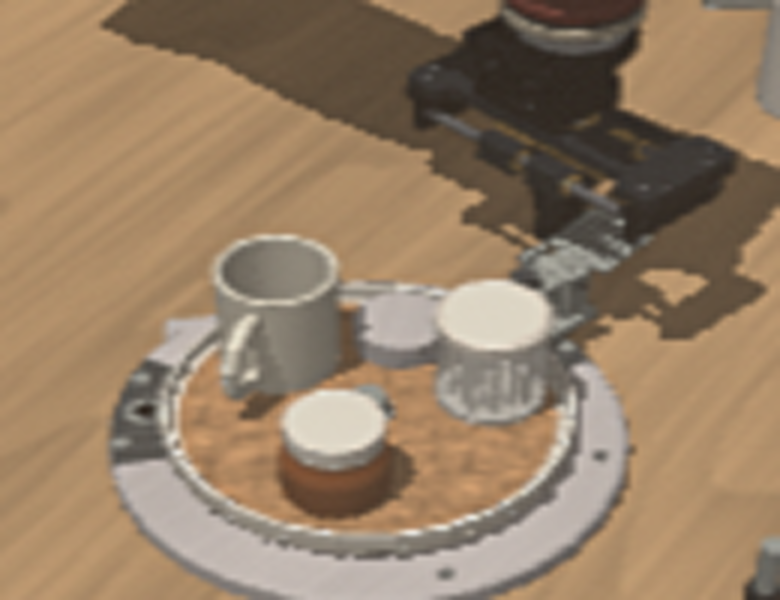

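View pics/s8.png

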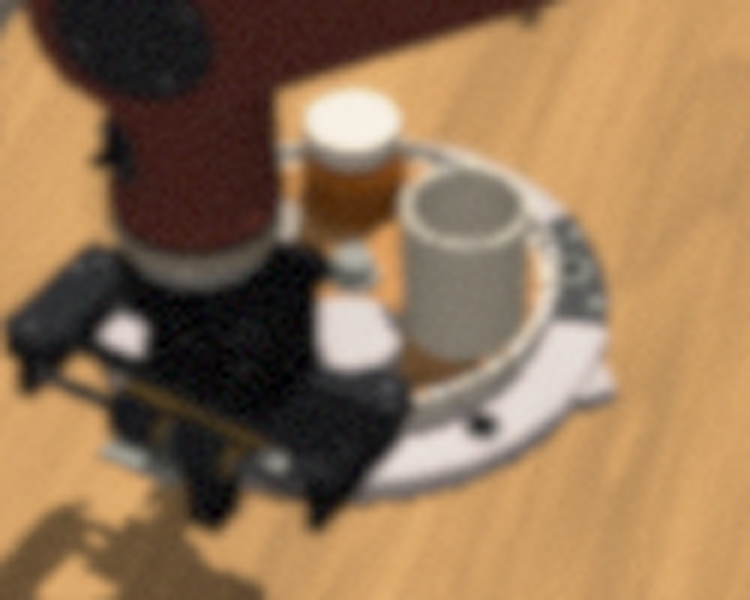

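servo_tool --steps '[{"x": -0.04, "y": 0, "z": 0.2, "wx": 0, "wy": 0.01, "wz": 0}, {"x": -0.07, "y": 0, "z": 0.4, "wx": 0, "wy": 0.02, "wz": 0}, {"x": -0.11, "y": 0, "z": 0.6, "wx": 0, "wy": 0.03, "wz": 0}, {"x": -0.11, "y": 0, "z": 0.6, "wx": 0, "wy": 0.03, "wz": 0}]'

```text
clock: 14.45
ee_pos: [0.6311, 0.1178, 0.038]
tcp_rot: [-1.051, 1.41, -1.412]
contact_force: [-6.1, -0.1, 3.9]
gripper_width: 0.0007
```

servo_tool --steps '[{"x": -0.04, "y": 0, "z": 0.2, "wx": 0, "wy": 0.01, "wz": 0}, {"x": -0.05, "y": 0, "z": 0.3, "wx": 0, "wy": 0.01, "wz": 0}, {"x": -0.05, "y": 0, "z": 0.3, "wx": 0, "wy": 0.01, "wz": 0}]'

```text
clock: 14.82
ee_pos: [0.6314, 0.1179, 0.0375]
tcp_rot: [-1.05, 1.422, -1.417]
contact_force: [-10.5, 1.0, 6.4]
gripper_width: 0.0006
```

servo_tool --steps '[{"x": 0, "y": 0, "z": -0.3, "wx": 0, "wy": 0, "wz": 0}, {"x": -0.5, "y": 0, "z": -1.5, "wx": 0, "wy": 0, "wz": 0}, {"x": -1.5, "y": 0, "z": -3, "wx": 0, "wy": 0, "wz": 0}, {"x": -3, "y": -3, "z": -3, "wx": 0, "wy": 0, "wz": 0}, {"x": -6, "y": -8, "z": -3, "wx": 0, "wy": 0, "wz": 0}, {"x": -10, "y": -13, "z": -3, "wx": 0, "wy": 0, "wz": 0}, {"x": -14, "y": -18, "z": -3, "wx": 0, "wy": 0, "wz": 0}, {"x": -14, "y": -18, "z": -3, "wx": 0, "wy": 0, "wz": 0}]'

```text
clock: 15.82
ee_pos: [0.6445, 0.2641, 0.2248]
tcp_rot: [-1.041, 1.414, -1.415]
contact_force: [1.1, -0.0, -1.4]
gripper_width: 0.0003
```

Run:
```python
from h import *
s=sensors.observe(); im=imaging.camera('wrist'); cv2.imwrite('pics/w9.png',im[:,:,::-1])
im=imaging.camera('scene'); cv2.imwrite('pics/sc9.png',cv2.resize(im[150:270,270:400,::-1],None,fx=6,fy=5,interpolation=cv2.INTER_CUBIC))
im=imaging.camera('side'); cv2.imwrite('pics/s9.png',cv2.resize(im[150:250,235:360,::-1],None,fx=6,fy=6,interpolation=cv2.INTER_CUBIC))
print(s['ee_pos'],s['contact_force'],s['clock'])
```

```text
[0.64448241 0.26410448 0.22476408] [ 1.11714904 -0.01153611 -1.44142991] 15.825
```

View pics/w9.png

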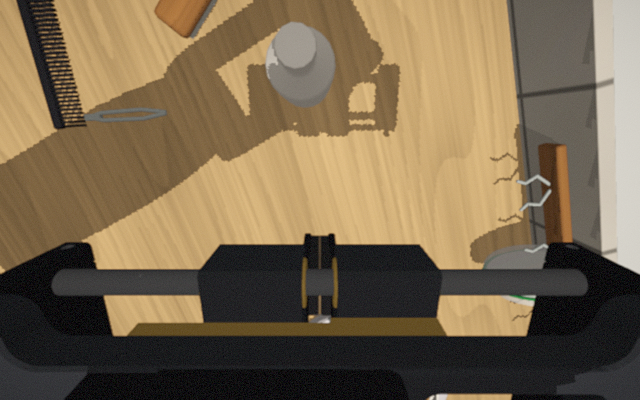

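View pics/sc9.png

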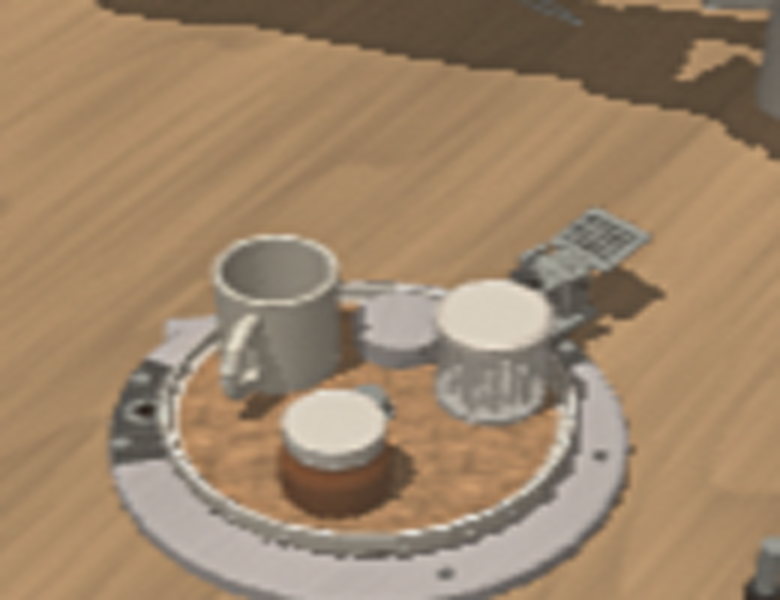

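View pics/s9.png

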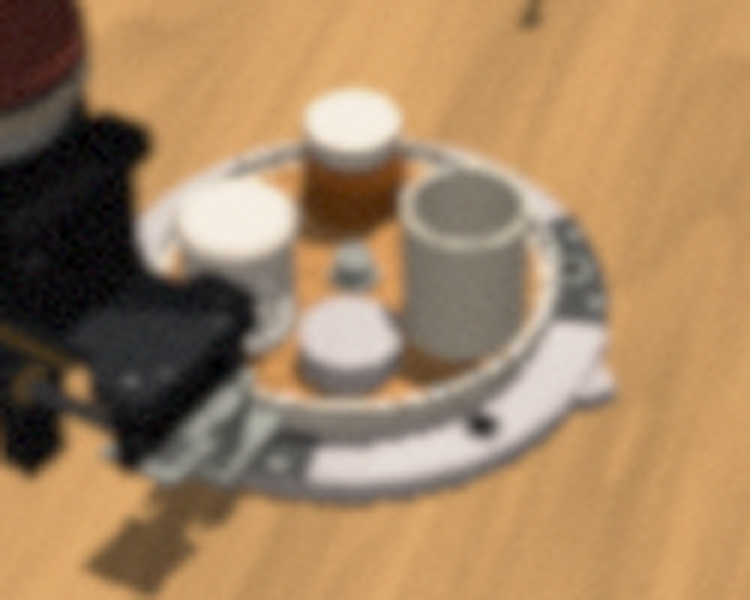

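```bash
python3 -c "
from cell import workorder
print(workorder.hand_in())"
```

```text
the job is handed in; nothing more can be done
None
```

The mug is round at the front behind the pointer, with the pin home in the next hole. I handed the job in at about 16 s of the 58 s allowed.

- **Drawing the pin:** I pressed the thumb plate with the shut fingers to its firm stop, where the vertical force read at most about 18 N. Still pressed, I swung the tray about 0.16 rad clockwise, then let the plate up. It stayed part-way down, which fits the pin riding on the ring.
- **Pushing to the stop:** I pushed the plate's side edge on the same way, with 0 to 6 N showing. At about 1.1 rad by my estimate the tray jumped a little ahead of the finger and stayed put.
- **Feel check:** Pushing on, the finger closed a gap of about 8 mm. It then met a firm stop: 10.5 N sideways for only 0.3 mm of movement.
- **Last pictures:** The scene and side views show the plate back up at its rest slope, and the mug at the front. The pot, tin and jar are all standing in place. The finger touches nothing.

I never saw the pin itself in its hole. That it is home rests on the firm stop and the raised plate. The shampoo, comb, tweezer and nail brush appear in the last wrist picture, lying clear of everything. I did not re-check the soap dish or toothbrush cup, but the arm did no work near them.

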